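Index and lock the rocket fin jig

ROBOT

A 6-joint arm with a two-finger parallel gripper is mounted at the origin on the work surface. World frame = base frame: x ahead of the robot, y to its left, z up, the work surface at z = 0. Lengths are in m, angles in rad, forces in N, time in s.
With the tool pointing down it reaches from about 0.325 to 0.775 m from the base axis. Payload 5.5 kg.
Tool frame: the origin (TCP) lies between the finger pads; the fingertips stand 8 mm ahead of it and the grasp point (between the pads) lies 11 mm behind it (tcp_to_tips is the distance from the TCP to the fingertips, in m); z points along the fingers, y is the direction in which the jaws open and shut (so a half turn about z gives the same grasp; the last joint's range is limited). The gripper opens to 88 mm and grips with 3 to 60 N. Pads are 20 mm wide; open, the fingers measure 115 mm over their backs; the gripper's body (75 mm by 178 mm) begins 61 mm behind the grasp point.
Start: joints at [1.276, 0.091, 1.231, -0, 1.82, -0.057], TCP at [0.141, 0.583, 0.231] pointing down, gripper open.
Joint ranges: [-2.87, 2.87], [-0.86, 2.18], [0.17, 2.46], [-1.51, 4.65], [0.06, 2.69], [-2.65, 2.65]. Speed limits (rad/s): [2.57, 2.57, 3.01, 3.14, 3.14, 3.14].

INTERFACE

Orientations are given as a unit quaternion [w, x, y, z].
In Python, from bench import * gives the robot as it stands. Calls block until the motion is done:
- move_to(position, orientation): joint-space move of the TCP to a pose.
- move_l(position, speed=0.15, orientation=None): straight line of the TCP; orientation=None keeps the orientation; speed is the mean speed in m/s.
- movej(angles): joint-space move.
- gripper_open() and close(): open the fingers fully, or close them until they stop; the grip force is fixed at half the most.
- hold(seconds).
- inverse_kinematics(position, orientation): joint angles nearest the present ones, or None.
- state(): the state.
- get_image(name): name is "side" or "top"; returns a dict with "frame" (420x560x3 uint8, blue, green, red), "depth" (420x560 float32, m along the optical axis (not along the pixel's ray), 0 where there is no reading), "camera_matrix" (3x3 intrinsics, pixels), "k1" (the pictures are not rectified: a ray, as slopes to the right and down, at radius r is drawn at 1 + k1 r^2 times it, then the intrinsics apply), "view" (4x4, takes a point from world to camera coordinates). Camera axes: x right, y up, looking along -z (the intrinsics and any distortion apply to the point x, -y, -z); pixel columns grow to the right and rows downward; lengths in m; the calibration is good to about 2 mm. A picture is of the moment at which its call begins.
A pose or a line that the arm cannot do raises IKError and nothing moves.
- job_done(): hands the job in, once; it reports no verdict.
The state is a dict: "time": time; "joint_pos": joint angles; "dq": joint speeds; "joint_torque": joint torques, N m; "ee_pos": TCP position; "ee_rot": TCP orientation; "ft_force": force on the tool from outside, world axes, zero at the start; "moment": the same for the moment, N m; "finger_gap": finger opening in m.
Only numpy, scipy, OpenCV 4.12 (cv2) and the standard library are available. Lean on these libraries where they do the work, as an engineer would, in place of code of your own. Each camera call takes 0.05 s, during which the arm holds its last target.

TASK

Set the rocket fin jig for its next fin: with a fingertip, push an arm of its turntable round until the long pointed arm points straight at the round post with the cone top (not at the square post), then push the jig's lock lever round until it rests against its stop pin. Only push: never pinch an arm or the lever, do not touch the cardboard tube section standing on the hub, and leave the other things lying about where they are.

Things in the scene. Friction and masses are not known exactly. Their poses are not given: they have to be found in the camera images.
- turntable_axis (a point): point on the turntable's upright axis, 40 mm above the deck, half-way up its arms. The aluminium turntable has a hub 60 mm across (top 50 mm above the deck) and three flat radial arms 120 degrees apart, 14 mm wide, from 30 to 50 mm above the deck: one long, and two short ones that reach 72 mm from the axis.
- pointer_tip (a point): the very point of the long arm, 125 mm from the axis, 40 mm above the deck; its x axis points outward along the arm, z up. The arm's flat bar reaches 107 mm from the axis and ends in a cone point.
- turntable (a joint): turn of the turntable relative to the jig's base, rad, growing anticlockwise seen from above; at 0 the long arm lies along the base's x axis; stops only at -2.8 and 2.8. It starts within 0.35 of 0, resists with a little friction (about 1.5 N at 85 mm from the axis) and stays where it is left.
- fin_jig: the jig's fixed base, a grey disc 150 mm across and 22 mm high; origin on the deck under the turntable's axis, x axis along the long arm when the turntable reads 0, z up. A foot at most 10 mm high reaches out to the lever's pivot, at x -70, y -158 mm in this frame.
- cone_post_mid (a point): on the centre line of the round steel post with the cone top, 40 mm above the deck: 20 mm across, 72 mm tall with a foot 36 mm across, fixed, standing 137 to 173 mm from the turntable's axis, either side of the long arm. The long arm is to point at it.
- square_post_mid (a point): on the centre line of the square, flat-topped steel post, 40 mm above the deck: 20 x 20 mm, 50 mm tall, fixed. Not the one to point at.
- lever_pivot (a point): point on the lock lever's upright pivot, 38.5 mm above the deck, half-way up the lever: a dark steel flat bar 14 mm wide reaching 87 mm from the pivot, from 30.5 to 46.5 mm above the deck, with a small black knob (13 mm across, top at 56 mm) on top near its end. Its round foot is 100 mm across and 10 mm high.
- lever_end (a point): middle of the lever's free end, 87 mm from the pivot; its x axis points outward along the lever.
- lock_lever (a joint): swing of the lock lever, rad, growing clockwise seen from above: 0 open, along the base's +x (starts at 0 to 0.35); at 1.57 it lies along the base's -y and rests against the steel stop pin (10 mm across, 50 mm tall, 36 mm out from the pivot): locked. Friction about 1.7 N at 70 mm from the pivot; it stays where it is left.
- tube_section: loose cardboard tube section, 42 mm across and 40 mm tall, standing over a short mandrel on the hub, its top 90 mm above the deck; origin at the centre of its underside. Not to be touched; it rides round with the turntable.
- motor_case_a: plain cardboard motor case, a cylinder 24 mm across and 70 mm tall, standing beyond the jig; origin at the centre of its underside. Bystander.
- motor_case_b: the same kind of motor case, 24 x 70 mm, standing near the lock lever. Bystander.
- nose_cone: white nose cone, 40 mm across and 84 mm tall, standing; origin at the centre of its underside. Bystander.
- tape_roll: roll of paper tape lying flat, 90 mm across, 24 mm high; origin at the centre of its underside. Bystander.
- glue_bottle: glue bottle, 44 mm across and 120 mm tall, standing; origin at the centre of its underside. Bystander.
- screwdriver: screwdriver lying on the deck to the robot's right. Bystander.
Things that resemble listed ones, but are neither listed nor needed, are in the scene too. Leave any blue look-alike of the part that bears cone_post_mid alone.

How it is judged:
On the way, in this order (a step that is already met when the one before it is completed fails the run):
1. the long arm points at the cone-topped post and rests, before the lever is locked (y of cone_post_mid in the frame of pointer_tip between -0.008 and 0.008 m and x of cone_post_mid in the frame of pointer_tip above 0 m and velocity of joint turntable between -0.05 and 0.05 rad/s and value of joint lock_lever below 1 rad), for 0.3 s.
2. the lock lever rests against its stop pin (value of joint lock_lever above 1.45 rad), for 0.2 s.
At the end, for the whole second after the job is handed in: The centre line of the long arm, prolonged beyond its tip, passes within 8 mm of the centre of the cone-topped post and the turntable is at rest; the lock lever is at its stop pin (joint above 1.45 rad); the tube section still stands on the hub (within 12 mm and 0.2 rad) (y of cone_post_mid in the frame of pointer_tip between -0.008 and 0.008 m and x of cone_post_mid in the frame of pointer_tip above 0 m and velocity of joint turntable between -0.05 and 0.05 rad/s and value of joint lock_lever above 1.45 rad and angle between tube_section's own z axis and vertical below 0.2 rad and distance of tube_section from where it was at the start of the episode below 0.012 m); the robot touches nothing.
It fails at once if an arm of the turntable is pinched (fingers press on both its sides at once) ((contact force between the fingers and turntable_c0 above 0.5 N and contact force between the fingers and turntable_c1 above 0.5 N) or (contact force between the fingers and turntable_c2 above 0.5 N and contact force between the fingers and turntable_c3 above 0.5 N) or (contact force between the fingers and turntable_c4 above 0.5 N and contact force between the fingers and turntable_c5 above 0.5 N)).
It fails at once if the lever is pinched (fingers press on both its sides at once) (contact force between the fingers and lock_lever_c0 above 0.5 N and contact force between the fingers and lock_lever_c1 above 0.5 N).
It fails at once if the tube section on the hub is touched, lifted or knocked off (contact force between any of the fingers, the arm and tube_section above 0.5 N or distance of tube_section from where it was at the start of the episode above 0.015 m or angle between tube_section's own z axis and vertical above 0.3 rad).
It fails at once if another loose thing is lifted or shifted by more than 20 mm, or tipped over (distance of any of motor_case_a, motor_case_b, nose_cone, tape_roll, glue_bottle, screwdriver from where it was at the start of the episode above 0.02 m or angle between any of motor_case_a, motor_case_b, nose_cone, glue_bottle's own z axis and vertical above 0.4 rad).
It also fails if it takes over 61 s, if anything falls off the work surface, if the arm or the gripper's body presses on something with over 40 N, if the wrist force passes 120 N, or if a joint passes its speed limit or range.

## Working session

There is one attempt and no reset: what is moved stays moved. The work goes in short steps, each a Python script; the robot and the scene stay as the last script left them, time stands still between calls to the robot, and variables do not carry over. Pictures are saved under pics/ and viewed, and the job is handed in when it is done.

```bash
ls; mkdir -p pics
python3 - <<'E'
from bench import *
import cv2,pickle
d={n:get_image(n) for n in("top","side")}
pickle.dump(d,open('im0.pkl','wb'))
for n in d:
    cv2.imwrite(f'pics/{n}0.png',d[n]['frame']); print(n,d[n]['camera_matrix'],d[n]['k1'],d[n]['view'])
s=state();print(s['time'],s['ee_pos'],s['ee_rot'],s['finger_gap'])
E
```

```text
pics
top [[535.56333635   0.         274.88284785]
 [  0.         535.56333635 205.01250641]
 [  0.           0.           1.        ]] -0.21400858401210432 [[ 0.02304635 -0.99962532  0.0147674  -0.06110153]
 [ 0.98184595  0.02541332  0.18796991 -0.59675668]
 [-0.18827478  0.01016729  0.98206376 -1.41950852]
 [ 0.          0.          0.          1.        ]]
side [[479.57191862   0.         285.98861118]
 [  0.         479.57191862 214.99664852]
 [  0.           0.           1.        ]] 0.027875696038554047 [[ 0.95128526 -0.30814119  0.01026463 -0.57976312]
 [ 0.15809632  0.51611242  0.84180373 -0.12459989]
 [-0.26469211 -0.79917268  0.53968612 -1.08509092]
 [ 0.          0.          0.          1.        ]]
0.1 [0.14126936 0.58287815 0.22964058] [-1.48489965e-04  1.18616085e-01  9.92939813e-01 -8.54686513e-04] 0.08790144587778337
```

View pics/top0.png

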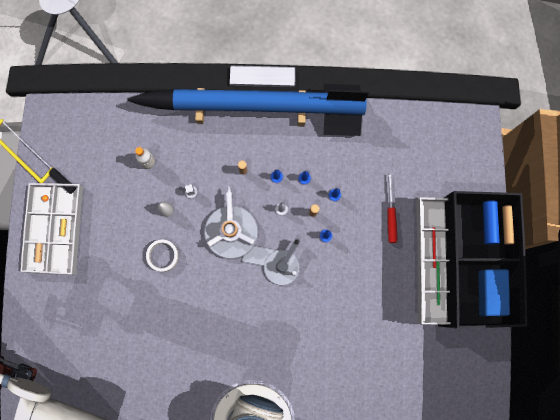

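View pics/side0.png

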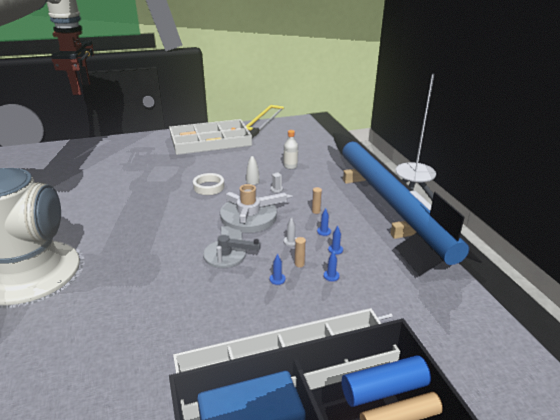

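Run:
```python
import cv2,pickle
d=pickle.load(open('im0.pkl','rb'))
cv2.imwrite('pics/topc.png',cv2.resize(d['top']['frame'][140:300,130:350],None,fx=3.6,fy=3.6,interpolation=cv2.INTER_CUBIC))
cv2.imwrite('pics/sidec.png',cv2.resize(d['side']['frame'][145:290,180:360],None,fx=4,fy=4,interpolation=cv2.INTER_CUBIC))
```

```text
(no output)
```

View pics/topc.png

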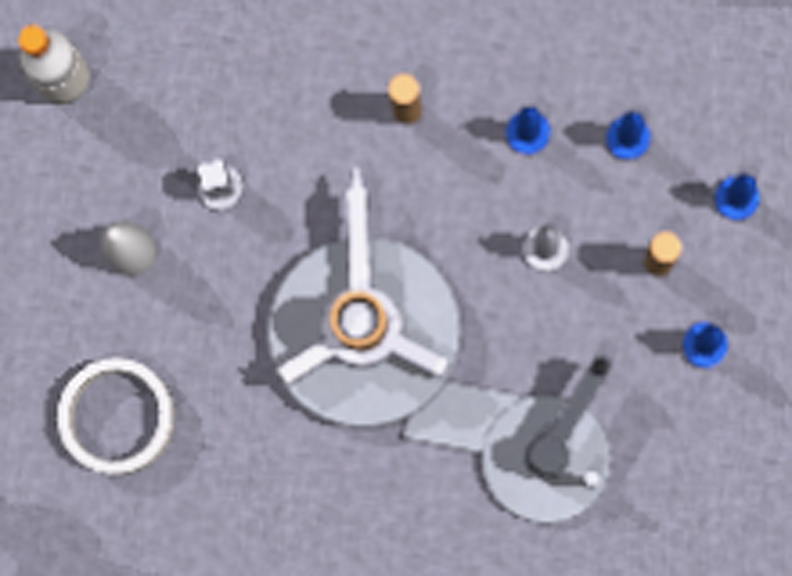

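View pics/sidec.png

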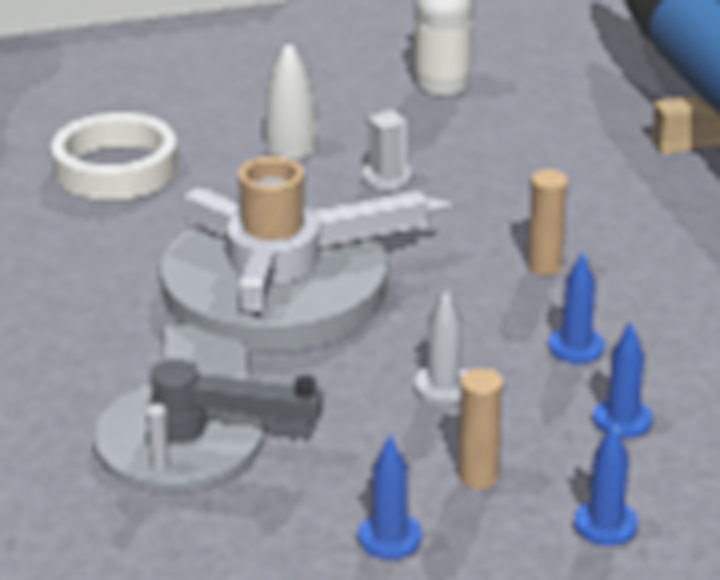

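```bash
cat > h.py <<'E'
import numpy as np,cv2
def unray(im,uv):
    uv=np.asarray(uv,float).reshape(-1,1,2)
    p=cv2.undistortPoints(uv,im['camera_matrix'],np.array([im['k1'],0,0,0.]),None,None,None).reshape(-1,2)
    d=np.c_[p[:,0],-p[:,1],-np.ones(len(p))]
    R=im['view'][:3,:3];t=im['view'][:3,3]
    return -R.T@t, d@R
def onplane(im,uv,z):
    o,d=unray(im,uv); return o+d*((z-o[2])/d[:,2])[:,None]
def cloud(im):
    H,W=im['depth'].shape
    g=np.stack(np.meshgrid(np.arange(W),np.arange(H)),-1).reshape(-1,2)
    o,d=unray(im,g); return (o+d*im['depth'].reshape(-1,1)).reshape(H,W,3)
def proj(im,P):
    q=np.asarray(P,float).reshape(-1,3)@im['view'][:3,:3].T+im['view'][:3,3]
    q=q*[1,-1,-1]
    return cv2.projectPoints(q,np.zeros(3),np.zeros(3),im['camera_matrix'],np.array([im['k1'],0,0,0.]))[0].reshape(-1,2)
E
python3 - <<'E'
import pickle,sys
sys.path.insert(0,'.')
from h import *
d=pickle.load(open('im0.pkl','rb'))
np.set_printoptions(precision=4,suppress=True)
for n in d:
    C=cloud(d[n]); 
    print(n,'deck z',[round(float(C[v,u,2]),4) for u,v in ([(250,300),(120,200),(350,260)] if n=='top' else [(150,300),(350,300)])])
im=d['top'];C=cloud(im)
sub=C[140:300,130:350]; z=sub[...,2]
vis=np.clip(z/0.13,0,1)*255
cv2.imwrite('pics/z.png',cv2.resize(cv2.applyColorMap(vis.astype(np.uint8),cv2.COLORMAP_JET),None,fx=3.6,fy=3.6,interpolation=cv2.INTER_NEAREST))
def pk(cx,cy): return (130+(cx+.5)/3.6-.5,140+(cy+.5)/3.6-.5)
print('tube rim .09',onplane(im,pk(358,318),.09))
print('disc .022',onplane(im,pk(365,332),.022))
print('tip .04',onplane(im,pk(356,170),.04))
print('post foot',onplane(im,pk(546,250),.005),'apex',onplane(im,pk(543,226),.072))
print('pivot top',onplane(im,pk(548,453),.05),'knob',onplane(im,pk(600,366),.056),'pin',onplane(im,pk(592,479),.05))
print('sq',onplane(im,pk(213,175),.05),'caseB',onplane(im,pk(665,247),.07),'caseA',onplane(im,pk(404,89),.07))
print('blue',onplane(im,pk(706,350),.005))
E
```

```text
top deck z [-0.0041, -0.0013, 0.0007]
side deck z [-0.0006, -0.0039]
tube rim .09 [[0.5261 0.0749 0.09  ]]
disc .022 [[0.5251 0.0741 0.022 ]]
tip .04 [[0.6499 0.0847 0.04  ]]
post foot [[ 0.5967 -0.0656  0.005 ]] apex [[ 0.6028 -0.0614  0.072 ]]
pivot top [[ 0.4325 -0.0694  0.05  ]] knob [[ 0.499  -0.1073  0.056 ]] pin [[ 0.4136 -0.103   0.05  ]]
sq [[0.6409 0.1952 0.05  ]] caseB [[ 0.5894 -0.1545  0.07  ]] caseA [[0.7081 0.0479 0.07  ]]
blue [[ 0.5199 -0.1933  0.005 ]]
```

View pics/z.png

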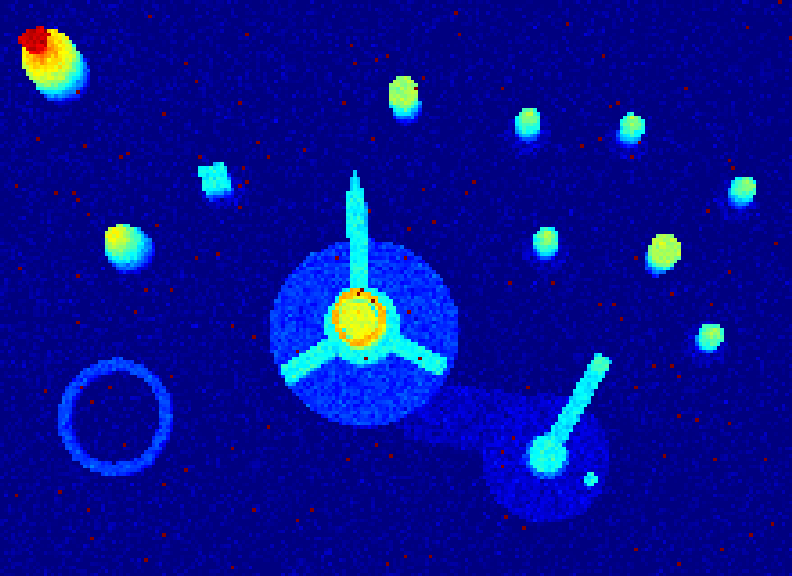

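```bash
cat > meas.py <<'E'
from h import *
from scipy.optimize import least_squares
def fitc(P,r=None):
    P=P[:,:2];c=P.mean(0)
    f=lambda q:np.linalg.norm(P-q[:2],axis=1)-q[2]
    q=least_squares(f,[*c,.05],loss='soft_l1',f_scale=.002).x; return q
def mask_edges(m):
    c=max(cv2.findContours(m.astype(np.uint8),cv2.RETR_EXTERNAL,cv2.CHAIN_APPROX_NONE)[0],key=cv2.contourArea)
    return c.reshape(-1,2)
def near(C,p,r): return np.linalg.norm(C[...,:2]-np.asarray(p)[:2],axis=-1)<r
def arm_dir(im,axis,r0,r1,zlo,zhi,ztop,ang,da=.5):
    C=cloud(im);v=C[...,:2]-axis[:2];r=np.linalg.norm(v,axis=-1);a=np.arctan2(v[...,1],v[...,0])
    m=(r>r0)&(r<r1)&(C[...,2]>zlo)&(C[...,2]<zhi)&(abs(np.angle(np.exp(1j*(a-ang))))<da)
    vv,uu=np.nonzero(m);P=onplane(im,np.c_[uu,vv],ztop)[:,:2]
    l=cv2.fitLine(P.astype(np.float32),cv2.DIST_HUBER,0,.001,.001).ravel()
    d=l[:2]*np.sign(l[0]*np.cos(ang)+l[1]*np.sin(ang)); n=np.array([-d[1],d[0]])
    return np.arctan2(d[1],d[0]),float((l[2:]-axis[:2])@n),len(P),((P-axis[:2])@d).max()
E
python3 - <<'E'
import pickle,sys
sys.path.insert(0,'.')
from meas import *
np.set_printoptions(precision=4,suppress=True)
d=pickle.load(open('im0.pkl','rb'));im=d['top'];C=cloud(im);z=C[...,2]
m=near(C,(.526,.0745),.095)&(z>.014)
m=cv2.morphologyEx(m.astype(np.uint8),cv2.MORPH_OPEN,np.ones((7,7)))
e=mask_edges(m);print('disc',fitc(onplane(im,e,.022)))
m=near(C,(.526,.0745),.04)&(z>.04)
m=cv2.morphologyEx(m.astype(np.uint8),cv2.MORPH_OPEN,np.ones((9,9)));print('hub',fitc(onplane(im,mask_edges(m),.05)))
for nm in d:
  i=d[nm];Cc=cloud(i)
  def band(p,r,lo,hi):
    P=Cc[near(Cc,p,r)&(Cc[...,2]>lo)&(Cc[...,2]<hi)];return len(P),P.mean(0)
  print(nm,'tube rim',fitc(Cc[near(Cc,(.526,.0745),.03)&(Cc[...,2]>.085)&(Cc[...,2]<.1)]))
  print('coneP up',band((.602,-.064),.02,.055,.08),'mid',band((.602,-.064),.02,.03,.055))
  print('pivot',band((.432,-.07),.02,.04,.07),'pin',band((.414,-.103),.01,.03,.06))
  print('caseB',band((.589,-.155),.02,.062,.08),'caseA',band((.708,.048),.02,.062,.08),'sq',band((.641,.195),.02,.04,.06),'nose',band((.585,.24),.03,.05,.1))
  Q=Cc[near(Cc,(.602,-.064),.02)&(Cc[...,2]>.0)&(Cc[...,2]<.012)]
for ax in [np.array([.5251,.0745])]:
  print('long',arm_dir(im,ax,.04,.104,.038,.062,.05,0))
  a=arm_dir(im,ax,.04,.13,.03,.062,.05,0)[0]
  for k in(2.09,-2.09): print('short',arm_dir(im,ax,.04,.075,.035,.06,.05,a+k))
pv=np.array([.4325,-.0694]);print('lever',arm_dir(im,pv,.025,.095,.03,.06,.0465,-.5))
E
```

```text
disc [0.5256 0.076  0.0709]
hub [0.5252 0.0744 0.0264]
top tube rim [0.5272 0.0752 0.0181]
coneP up (25, array([ 0.5948, -0.0637,  0.062 ])) mid (24, array([ 0.5943, -0.0642,  0.0476]))
pivot (95, array([ 0.434 , -0.0691,  0.0498])) pin (12, array([ 0.4141, -0.1014,  0.0499]))
caseB (65, array([ 0.5877, -0.1539,  0.0697])) caseA (58, array([0.7065, 0.0489, 0.0686])) sq (58, array([0.6391, 0.1948, 0.0492])) nose (71, array([0.5846, 0.2594, 0.0655]))
side tube rim [0.5254 0.0707 0.0186]
coneP up (32, array([ 0.5969, -0.0713,  0.0613])) mid (72, array([ 0.5962, -0.0745,  0.0429]))
pivot (108, array([ 0.4313, -0.077 ,  0.0465])) pin (36, array([ 0.4128, -0.1096,  0.0422]))
caseB (76, array([ 0.588 , -0.1623,  0.069 ])) caseA (55, array([0.7067, 0.0418, 0.0682])) sq (50, array([0.6398, 0.1893, 0.0472])) nose (95, array([0.5849, 0.2543, 0.0639]))
long (np.float64(0.09129613522327039), 0.00056916809728157, 120, np.float64(0.10299920558867372))
short (np.float64(2.219225245725586), -0.00315187511541032, 65, np.float64(0.07047434772692114))
short (np.float64(-2.0475284101266213), 0.002433525089301931, 56, np.float64(0.06930433072447068))
lever (np.float64(-0.5085775909580388), 0.0008417115445157981, 115, np.float64(0.08565886902625605))
```

Candidates for the cone post are the steel round post at top px (281,208) and four blue look-alikes at (277,175), (305,177), (335,193) and (325,236). There is also the square post at (190,190) and the nose cone at (166,209). The crops show that the grey steel post with a pointed top at (281,208) is the one to use. I'll refine its position and check the plan before moving.

```bash
cat > mot.py <<'E'
from bench import *
from meas import *
from scipy.spatial.transform import Rotation as Ro
def quat(phi):
    c,s=np.cos(phi),np.sin(phi)
    q=Ro.from_matrix(np.array([[-s,c,0],[c,s,0],[0,0,-1.]]).T.T if 0 else np.column_stack([[-s,c,0],[c,s,0],[0,0,-1.]])).as_quat()
    return [float(q[3]),*map(float,q[:3])]
def pose(axis,R,off,th,z,sgn):
    u=np.array([np.cos(th),np.sin(th)]);n=np.array([-u[1],u[0]])
    p=np.asarray(axis)+R*u+off*n
    return [float(p[0]),float(p[1]),z],quat(th+sgn*np.pi/2)
AX=np.array([.5254,.0748]);PV=np.array([.4330,-.0692])
E
python3 - <<'E'
import pickle,sys
sys.path.insert(0,'.')
from mot import *
np.set_printoptions(precision=4,suppress=True)
d=pickle.load(open('im0.pkl','rb'))
# cone apex/foot by blob masks, both views
for nm,guess in(('top',(.599,-.064)),('side',(.599,-.066))):
    im=d[nm];g=cv2.cvtColor(im['frame'],cv2.COLOR_BGR2GRAY)
    uv=proj(im,[(*guess,0),(*guess,.072)]);print(nm,uv.ravel())
    u,v=np.round(uv.mean(0)).astype(int)
    cv2.imwrite(f'pics/post_{nm}.png',cv2.resize(im['frame'][v-25:v+25,u-25:u+25],None,fx=10,fy=10,interpolation=cv2.INTER_NEAREST));print('crop origin',u-25,v-25)
for s in(1,-1):
  for th in(.09,-1.08): 
    p,q=pose(AX,.088,.04,th,.042,s);print(s,th,inverse_kinematics(p,q))
  for th in(-.5,-1.72):
    p,q=pose(PV,.062,.04,th,.036,s);print('lev',s,th,inverse_kinematics(p,q))
E
python3 -c "
import cv2,numpy as np
cv2.imwrite('pics/post.png',np.hstack([cv2.imread('pics/post_top.png')[:, :400],cv2.imread('pics/post_side.png')[:, :400]]))"
```

```text
top [280.7099 208.596  281.3811 203.8125]
crop origin 256 181
side [290.1746 240.7568 290.6231 216.3928]
crop origin 265 204
1 0.09 [ 0.1437  0.1926  1.4552 -0.      1.4938 -1.5171]
1 -1.08 [-0.0298  0.1422  1.5112 -0.      1.4881 -0.5206]
lev 1 -0.5 [-0.192  -0.0995  1.7674 -0.      1.4737 -1.2628]
lev 1 -1.72 [-0.3569 -0.1774  1.838  -0.      1.481  -0.2077]
-1 0.09 [ 0.1437  0.1926  1.4552 -0.      1.4938  1.6245]
-1 -1.08 [-0.0298  0.1422  1.5112 -0.      1.4881  2.621 ]
lev -1 -0.5 [-0.192  -0.0995  1.7674 -0.      1.4737  1.8788]
lev -1 -1.72 None
```

View pics/post.png

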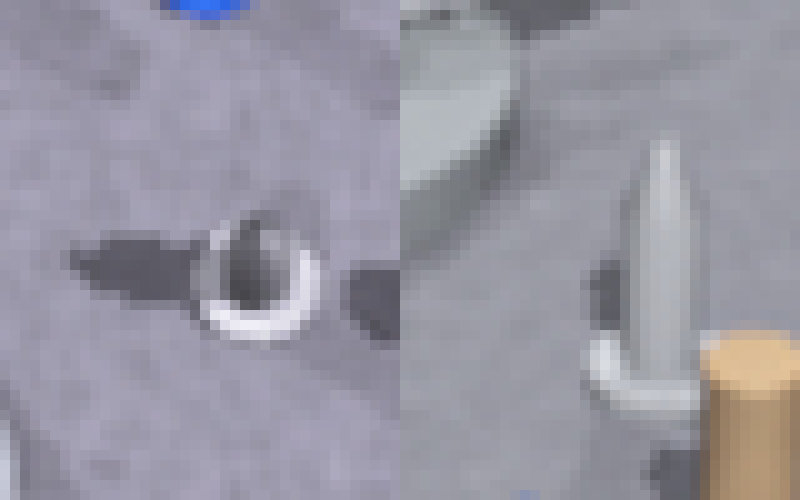

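The left crop (top) shows the post's foot ring centred at about px (281.5,208), with the apex at (281,203). The right crop (side) has the apex at (291,217). Both put the post at about (0.600,-0.0645), 158 mm from the axis (137–173 expected). The target heading is about -1.08 rad. I'll start pushing.

Run:
```python
import sys,pickle
sys.path.insert(0,'.')
from mot import *
np.set_printoptions(precision=3,suppress=True)
close()
p,q=pose(AX,.088,.042,.09,.2,1); move_to(p,q)
p[2]=.042; move_l(p,.15)
s=state();print(s['time'],s['ee_pos'],s['ft_force'],s['finger_gap'])
off=.0205; F0=s['ft_force']
p,q=pose(AX,.088,off+.004,.09,.042,1); move_l(p,.06,q)
for th in np.arange(.03,-.96,-.11):
    p,q=pose(AX,.088,off,th,.042,1); move_l(p,.07,q)
    s=state();print(round(th,2),s['time'],s['ft_force']-F0)
```

```text
4.975 [0.61  0.125 0.043] [ 0.721 -0.12   1.39 ] 0.00041781865395358977
0.03 5.7 [-1.056 -0.169 -2.002]
-0.08 5.9917 [-0.023 -0.414 -1.77 ]
-0.19 6.2833 [-1.009  0.421 -0.8  ]
-0.3 6.575 [-0.335  0.07  -1.071]
-0.41 6.8667 [ 0.257 -0.121 -1.49 ]
-0.52 7.1583 [-0.512  1.338 -1.335]
-0.63 7.45 [ 0.665 -0.135 -0.954]
-0.74 7.7417 [-0.447  0.042 -1.271]
-0.85 8.0333 [-1.392 -0.265 -0.973]
```

```bash
cat > look.py <<'E'
import sys
sys.path.insert(0,'.')
from mot import *
tag=sys.argv[1]
for n in('top','side'):
    im=get_image(n); f=im['frame']
    c=f[140:300,130:350] if n=='top' else f[145:290,180:360]
    cv2.imwrite(f'pics/{n}_{tag}.png',cv2.resize(c,None,fx=3,fy=3,interpolation=cv2.INTER_CUBIC))
a=cv2.imread(f'pics/top_{tag}.png')[:435,:];b=cv2.imread(f'pics/side_{tag}.png')[:435]
cv2.imwrite(f'pics/{tag}.png',cv2.resize(np.hstack([a,b]),None,fx=.665,fy=.665))
print(state()['time'])
E
python3 look.py a1
```

```text
8.1333
```

View pics/a1.png

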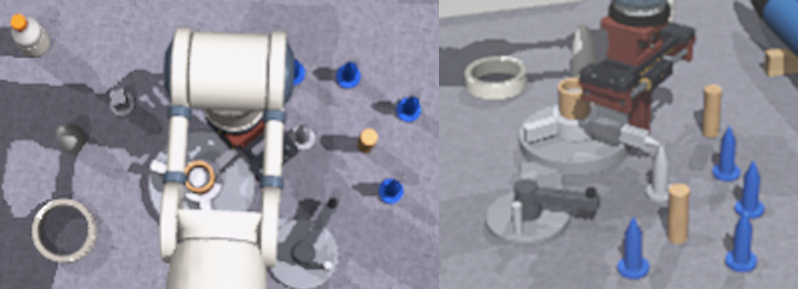

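The side view shows the arm turned well towards the post with the tube upright, and the top view is partly hidden by the robot. I'll push to just short of the target, back off and measure.

```bash
cat > chk.py <<'E'
import sys,pickle
sys.path.insert(0,'.')
from mot import *
np.set_printoptions(precision=4,suppress=True)
im=get_image('top');pickle.dump(im,open('cur.pkl','wb'))
a=float(sys.argv[1])
print('t',state()['time'])
print('long',arm_dir(im,AX,.04,.104,.038,.062,.05,a,.35))
for k in(2.094,-2.094):
    r=arm_dir(im,AX,.04,.075,.035,.06,.05,a+k,.4);print('short ->',np.angle(np.exp(1j*(r[0]-k))),r[1:])
print('lever',arm_dir(im,PV,.025,.095,.03,.06,.0465,float(sys.argv[2]),.4))
C=cloud(im);P=C[near(C,(.526,.0745),.035)&(C[...,2]>.085)&(C[...,2]<.1)];print('tube',fitc(P))
E
python3 - <<'E'
import sys
sys.path.insert(0,'.')
from mot import *
for th in(-.95,-1.04):
    p,q=pose(AX,.088,.0205,th,.042,1); move_l(p,.06,q)
hold(.1)
p,q=pose(AX,.088,.05,-1.04,.042,1); move_l(p,.1,q)
p[2]=.2; move_l(p,.25)
j=list(state()['joint_pos']);j[0]+=.6;movej(j)
E
python3 chk.py -1.04 -.5; python3 look.py a2
```

```text
t 11.45
long (np.float64(-1.0354947946005246), 0.0023434013884711495, 129, np.float64(0.10384702990072109))
short -> -0.99860978448189 (-0.0018604373776805558, 61, np.float64(0.07192950516781414))
short -> -0.9408071990247198 (-0.0020318544667075303, 55, np.float64(0.07114593134309988))
lever (np.float64(-0.5136181094216167), 0.0006209811043695238, 110, np.float64(0.0853275912031118))
tube [0.5274 0.0754 0.0181]
11.55
```

View pics/a2.png

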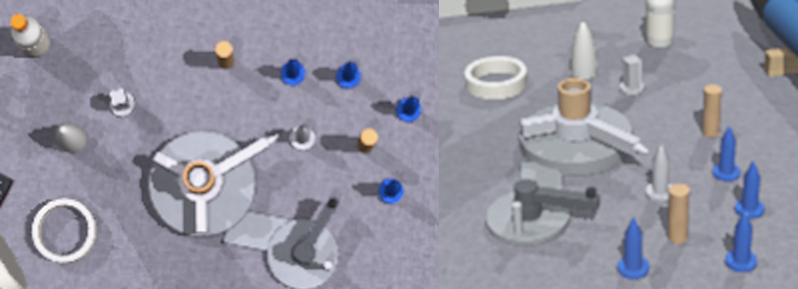

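The picture shows the arm slightly short of the post, its line passing about 8 mm left of it, with the tube standing. The two arm lines and the tube rim give a refined axis of (0.527,0.0752), so the target heading is -1.09 and the arm is at about -1.036. It needs roughly 0.053 rad more.

```bash
python3 - <<'E'
import sys
sys.path.insert(0,'.')
from mot import *
p,q=pose(AX,.088,.05,-1.0,.2,1); move_to(p,q)
p[2]=.042; move_l(p,.2)
p,q=pose(AX,.088,.0245,-1.02,.042,1); move_l(p,.08,q)
p,q=pose(AX,.088,.0205,-1.091,.042,1); move_l(p,.03,q)
hold(.4)
p,q=pose(AX,.088,.05,-1.09,.042,1); move_l(p,.1,q)
p[2]=.2; move_l(p,.25)
j=list(state()['joint_pos']);j[0]+=.6;movej(j)
E
python3 chk.py -1.08 -.5
python3 - <<'E'
import sys,pickle
sys.path.insert(0,'.')
from mot import *
ims={'top':pickle.load(open('cur.pkl','rb')),'side':get_image('side')}
pickle.dump(ims,open('cur2.pkl','wb'))
f=ims['top']['frame'];cv2.imwrite('pics/b_top.png',cv2.resize(f[185:245,215:295],None,fx=9,fy=9,interpolation=cv2.INTER_CUBIC))
f=ims['side']['frame'];cv2.imwrite('pics/b_side.png',cv2.resize(f[180:250,230:310],None,fx=8,fy=8,interpolation=cv2.INTER_CUBIC))
E
```

```text
t 17.8583
long (np.float64(-1.0968830693075644), 0.0033087389442488908, 123, np.float64(0.10367697568212213))
short -> -1.008974427183907 (-0.0038273084053683515, 62, np.float64(0.07195601979482191))
short -> -0.9969399018564791 (-0.0016379664272344091, 61, np.float64(0.070808768139773))
lever (np.float64(-0.5144635375692079), 0.000815215990668137, 109, np.float64(0.08532873108782482))
tube [0.5273 0.0753 0.0182]
```

View pics/b_top.png

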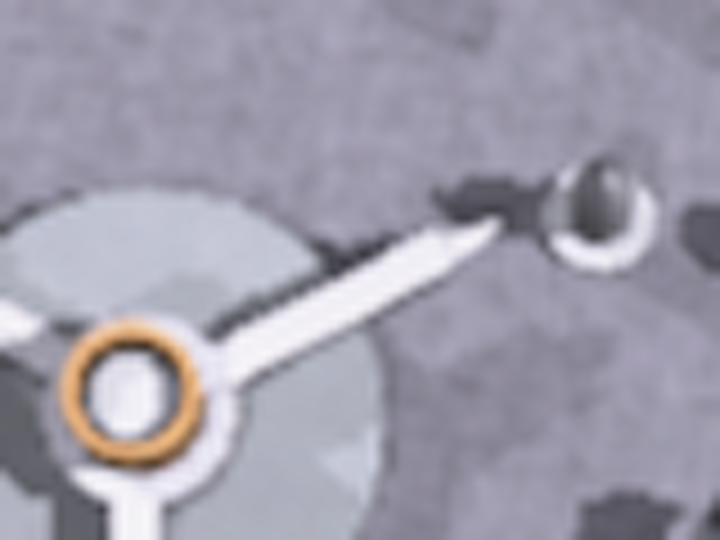

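View pics/b_side.png

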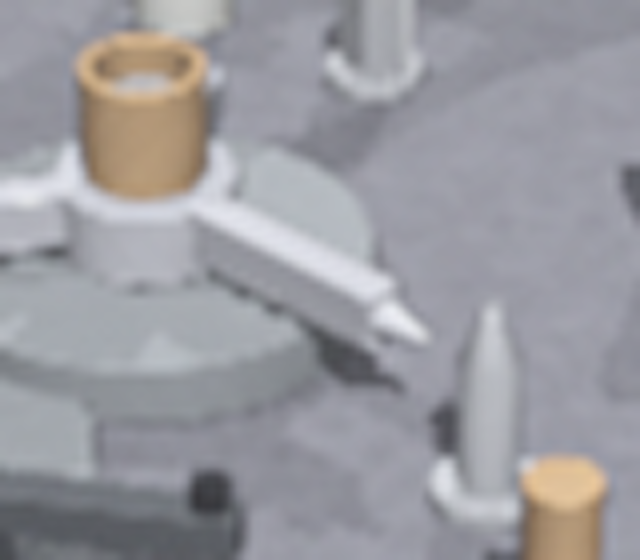

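Run:
```python
import sys,pickle
sys.path.insert(0,'.')
from meas import *
np.set_printoptions(precision=4,suppress=True)
d=pickle.load(open('cur2.pkl','rb'))
t=lambda x,y:(215+(x+.5)/9-.5,185+(y+.5)/9-.5); s=lambda x,y:(230+(x+.5)/8-.5,180+(y+.5)/8-.5)
for n,m,tip,apex,ft,rim in(('top',t,(499,225),(602,163),(600,214),(132,393)),('side',s,(428,338),(491,303),None,(143,63))):
    im=d[n];A=onplane(im,m(*rim),.09)[0];T=onplane(im,m(*tip),.04)[0];P=onplane(im,m(*apex),.071)[0]
    print(n,'axis',A,'tip',T,'r',np.linalg.norm((T-A)[:2]),'apex',P,'foot',onplane(im,m(*ft),.003)[0] if ft else '')
    for nm,Q in(('apex',P),)+((('foot',onplane(im,m(*ft),.003)[0]),) if ft else ()):
        u=(T-A)[:2];u/=np.linalg.norm(u);v=(Q-T)[:2];print(nm,'ahead',v@u,'left',u[0]*v[1]-u[1]*v[0],'head',np.arctan2(u[1],u[0]))
```

```text
top axis [0.5254 0.0745 0.09  ] tip [ 0.5881 -0.0334  0.04  ] r 0.1247324986067548 apex [ 0.6024 -0.0641  0.071 ] foot [ 0.5992 -0.0654  0.003 ]
apex ahead 0.03376539929241568 left -0.0031157902552208013 head -1.044203208137853
foot ahead 0.03326932177882977 left -0.0064628807023090935 head -1.044203208137853
side axis [0.5272 0.0703 0.09  ] tip [ 0.5894 -0.0371  0.04  ] r 0.1241447640422326 apex [ 0.5988 -0.0691  0.071 ] foot 
apex ahead 0.03241892270008268 left -0.007908719086439985 head -1.0459356649303309
```

Tip-based and line-fit headings disagree (-1.05 against -1.10). I'll settle it with the clean upper edge of the bar, which is at z=50 mm and 7 mm from the centre line.

```bash
cat > edge.py <<'E'
import sys,pickle
sys.path.insert(0,'.')
from meas import *
np.set_printoptions(precision=4,suppress=True)
d=pickle.load(open(sys.argv[1],'rb'))
A=np.array([.527,.0752]);POST={'top':np.array([.6003,-.0648]),'side':np.array([.599,-.0685])}
th0=-1.06
for n,A in(('top',np.array([.5265,.075])),('side',np.array([.5272,.0705]))):
    im=d[n];g=cv2.GaussianBlur(cv2.cvtColor(im['frame'],cv2.COLOR_BGR2GRAY),(0,0),.6).astype(np.float32)
    u=np.array([np.cos(th0),np.sin(th0)]);nn=np.array([-u[1],u[0]])
    pts=[];L=np.arange(-.006,.022,.0004)
    for r in np.arange(.045,.104,.002):
        W=np.array([[*(A+r*u+l*nn),.05] for l in L]);uv=proj(im,W).astype(np.float32)
        v=cv2.remap(g,uv[:,0].reshape(1,-1),uv[:,1].reshape(1,-1),cv2.INTER_CUBIC)[0]
        k=np.argmin(np.gradient(v)); pts.append(A+r*u+L[k]*nn)
    P=np.array(pts);l=cv2.fitLine(P.astype(np.float32),cv2.DIST_HUBER,0,.0005,.001).ravel();dd=l[:2]*np.sign(l[:2]@u);m=np.array([-dd[1],dd[0]])
    print(n,'head',np.arctan2(dd[1],dd[0]),'resid',np.std((P-l[2:])@m),'centre line left of axis',(l[2:]-A)@m-.007,'post left of centre line',(POST[n]-l[2:])@m+.007)
    print(((P-A)@nn)[::3])
E
python3 edge.py cur2.pkl
```

```text
top head -1.0566422880711914 resid 0.0007329878636909669 centre line left of axis 0.0003568598777913797 post left of centre line -0.004851951739277833
[0.0076 0.008  0.0076 0.0076 0.0076 0.0076 0.0072 0.0076 0.0076 0.0076]
side head -1.0280044253022582 resid 0.0033547193145910975 centre line left of axis -0.0028618583708428713 post left of centre line -0.007455439385829055
[0.0068 0.0052 0.0052 0.0072 0.0044 0.0056 0.0064 0.0144 0.0088 0.006 ]
```

The edge fit is clean: heading -1.057, with the post still 4.9 mm to the right. It agrees with the tip, so the area fit was biased by the bar's side face. I'll push 0.031 rad further.

```bash
python3 - <<'E'
import sys,pickle
sys.path.insert(0,'.')
from mot import *
p,q=pose(AX,.088,.05,-1.05,.2,1); move_to(p,q)
p[2]=.042; move_l(p,.2)
p,q=pose(AX,.088,.0245,-1.07,.042,1); move_l(p,.08,q)
p,q=pose(AX,.088,.0205,-1.122,.042,1); move_l(p,.03,q)
hold(.5)
p,q=pose(AX,.088,.05,-1.12,.042,1); move_l(p,.1,q)
p[2]=.2; move_l(p,.25)
j=list(state()['joint_pos']);j[0]+=.6;movej(j)
ims={n:get_image(n) for n in('top','side')}
pickle.dump(ims,open('cur3.pkl','wb'))
f=ims['top']['frame'];a=cv2.resize(f[185:245,215:295],None,fx=9,fy=9,interpolation=cv2.INTER_CUBIC)
cv2.imwrite('pics/c_top.png',a);print(state()['time'])
E
python3 edge.py cur3.pkl
```

```text
24.3083
top head -1.0780481129047426 resid 0.0006283551484995625 centre line left of axis -0.0005853438286843992 post left of centre line -0.0005264313251909713
[0.0044 0.0044 0.0048 0.0048 0.0048 0.0048 0.0044 0.0044 0.0048 0.0044]
side head -1.0539778524571703 resid 0.004118845513957374 centre line left of axis -0.0035464454248176147 post left of centre line -0.00271316165778777
[0.0032 0.0048 0.0024 0.0036 0.0044 0.0024 0.0032 0.0144 0.0052 0.0028]
```

View pics/c_top.png

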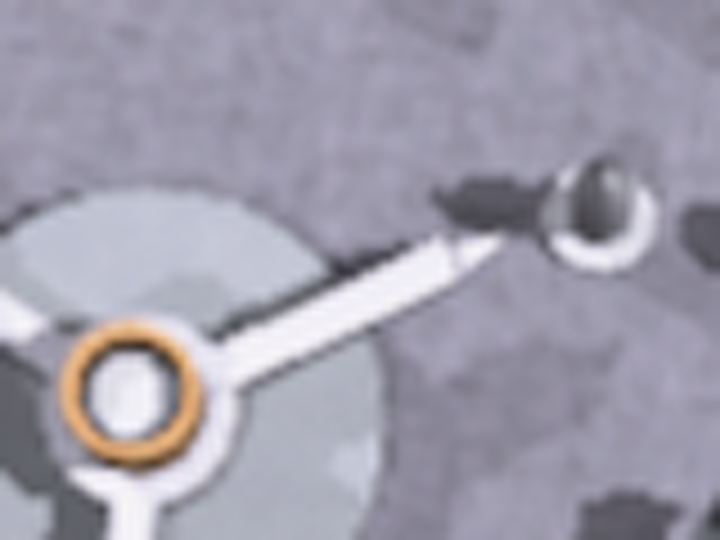

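The point is now in line with the post: top view offset 0.5 mm, tip at crop (503,240) and line within about 1 mm of the post. On to the lever.

Run:
```python
import sys,pickle
sys.path.insert(0,'.')
from mot import *
np.set_printoptions(precision=2,suppress=True)
p,q=pose(PV,.062,.045,-.5,.2,1); move_to(p,q)
p[2]=.037; move_l(p,.2)
F0=state()['ft_force']
p,q=pose(PV,.062,.0245,-.5,.037,1); move_l(p,.08,q)
for th in list(np.arange(-.6,-1.55,-.12))+list(np.arange(-1.58,-1.86,-.02)):
    p,q=pose(PV,.062,.0205,th,.037,1); move_l(p,.06 if th>-1.57 else .04,q)
    s=state();F=np.array(s['ft_force'])-F0;n=np.array([-np.sin(th),np.cos(th)]);f=F[:2]@n
    print(round(float(th),2),round(s['time'],2),F,round(float(f),2))
    if f>8: break
```

```text
-0.6 27.55 [-0.03  0.21 -1.8 ] 0.16
-0.72 27.83 [-0.36  0.72 -0.84] 0.3
-0.84 28.12 [ 0.    0.29 -0.54] 0.2
-0.96 28.4 [-0.61 -0.95 -0.97] -1.05
-1.08 28.68 [-0.48  1.13 -1.18] 0.11
-1.2 28.97 [-0.   -0.26 -1.6 ] -0.09
-1.32 29.25 [ 0.02 -0.68 -0.68] -0.15
-1.44 29.53 [-1.02  0.03 -0.83] -1.01
-1.58 29.91 [-0.25 -0.1  -1.21] -0.25
-1.6 30.16 [ 1.03 -0.3  -1.33] 1.04
-1.62 30.41 [ 0.55  0.71 -1.35] 0.51
-1.64 30.66 [ 0.72  0.83 -1.07] 0.66
-1.66 30.91 [ 1.21  0.2  -0.65] 1.18
-1.68 31.16 [ 0.1  -0.04 -0.46] 0.11
-1.7 31.41 [ 0.82 -0.35 -0.81] 0.86
-1.72 31.66 [ 0.51 -0.46 -0.97] 0.57
-1.74 31.91 [ 0.72 -1.62 -1.43] 0.98
-1.76 32.16 [ 0.17 -0.95 -1.38] 0.34
-1.78 32.41 [ 0.23 -2.08 -1.53] 0.66
-1.8 32.66 [ 0.6  -0.7  -0.55] 0.74
-1.82 32.91 [ 4.42 -1.2  -2.91] 4.58
-1.84 33.16 [ 8.82 -2.45 -6.15] 9.15
```

Contact with the stop showed in the force, which rose to about 9 N at -1.84. I'll hold briefly, back off and check.

```bash
python3 - <<'E'
import sys,pickle
sys.path.insert(0,'.')
from mot import *
hold(.3)
p,q=pose(PV,.062,.05,-1.84,.037,1); move_l(p,.1,q)
p[2]=.2; move_l(p,.25)
j=list(state()['joint_pos']);j[0]+=1.0;movej(j);hold(.2)
ims={n:get_image(n) for n in('top','side')}
pickle.dump(ims,open('cur4.pkl','wb'));im=ims['top']
print(state()['time'])
print('lever',arm_dir(im,PV,.025,.095,.03,.06,.0465,-1.72,.3))
d0=pickle.load(open('im0.pkl','rb'))['top'];C0=cloud(d0);C=cloud(im)
for n,p,r,lo,hi in(('caseA',(.707,.049),.02,.06,.08),('caseB',(.588,-.154),.02,.06,.08),('nose',(.585,.26),.03,.04,.1),('tube',(.527,.075),.035,.085,.1),('glue',(.68,.29),.06,.05,.13)):
    print(n,*[c[near(c,p,r)&(c[...,2]>lo)&(c[...,2]<hi)].mean(0).round(4) for c in(C0,C)])
E
python3 edge.py cur4.pkl; python3 look.py fin
```

```text
36.7
lever (np.float64(-1.7407849220177718), -0.0012637305594636636, 125, np.float64(0.08610990422638656))
caseA [0.7065 0.049  0.0685] [0.7062 0.049  0.069 ]
caseB [ 0.5875 -0.1538  0.0696] [ 0.5876 -0.1541  0.069 ]
nose [0.5834 0.2605 0.0612] [0.5836 0.2602 0.0612]
tube [0.527  0.0754 0.09  ] [0.5271 0.0743 0.09  ]
glue [0.7192 0.3212 0.0823] [0.719  0.321  0.0813]
top head -1.0772447502934472 resid 0.000631125903145618 centre line left of axis -0.0006180642389714726 post left of centre line -0.0006207059658110319
[0.0044 0.0044 0.0048 0.0048 0.0048 0.0048 0.0044 0.0044 0.0048 0.0048]
side head -1.057904848118719 resid 0.0041537196069305945 centre line left of axis -0.003348362159836809 post left of centre line -0.0022973163305635294
[0.0032 0.0048 0.0024 0.0036 0.0044 0.002  0.0032 0.0144 0.0052 0.0028]
36.8
```

View pics/fin.png

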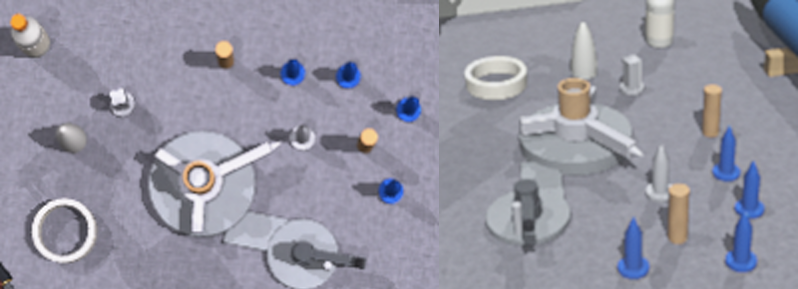

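The top view shows the lever (left picture, end at (360,262)) against the pin at (328,266). The long arm points at the cone post, the tube stands, and the robot is clear. Handing in.

```bash
python3 -c "
from bench import *
job_done();print(state()['time'])"
```

```text
the job is handed in; nothing more can be done
the job is handed in; nothing more can be done
```

I set the jig and handed the job in at about 37 s of the 61 s allowed. With the gripper closed, I pushed the long arm about 1.17 rad clockwise in three stages until it pointed at the steel cone-topped post. I then pushed the lock lever round to its stop pin and backed clear.

**Long arm:** in the last pictures its centre line passes about 0.6 mm from the post in the top view. The side view gave about 2.3 mm with a noisier fit. The limit is 8 mm.

**Lever:** it lies at a world heading of about -1.74 rad, which is roughly 1.58 on its joint, so it is past 1.45. It touches the pin in the picture. The push force rose to about 9 N at the end, which fits it meeting the stop.

**Tube and other things:** the tube still stands, within about 1 mm of where it started. Both motor cases, the nose cone and the glue bottle measured as unmoved. I did not measure the tape roll or the screwdriver. The tape roll looks unmoved in the pictures, and I never worked near the screwdriver.

**A check that disagreed:** my first heading estimate for the arm, from the depth image, differed by about 0.04 rad from the measurements of its tip and edge. The visible side of the bar probably skewed it. I went with the edge measurement, which agreed with the tip, and pushed 0.03 rad further.

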